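# Close a doweled instrument housing and hold it shut

## Task

Take the headless dowel pin from the wooden rack and push it fully home, upright, in the empty hole of the housing's lower half. Then fit the loose cover over both dowels and press it down against the sprung block until the two halves meet flush all round; finish while still holding it pressed shut, without letting go. Leave everything else on the bench where it is.

Things in the scene. Friction and masses are not known exactly. Their poses are not given: they have to be found in the camera images.
- lower_half: lower half of a blue instrument housing, 130 mm long (its x) by 70 mm wide (its y), clamped in a black fixture plate (180 x 110 x 12 mm) fixed to the table. Its joint face is 52 mm above the table; clamp cheeks along the long sides stay 18 mm below that. Fixed dowel at x = +51 mm, empty dowel hole at x = -51 mm. Origin: centre of the fixture's underside, z up
- dowel_base (a point): foot, on the joint face, of the fixed steel dowel: 10 mm thick, standing 24 mm up, its upper 8 mm tapered to a 4 mm tip
- joint_face (a point): centre of the lower half's joint face, axes as the lower half's
- hole_mouth (a point): centre of the mouth of the empty dowel hole, on the joint face: hole 11.5 mm in diameter, 26 mm deep, blind, vertical. A pin that is fully home stands 24 mm out of it and may lean by up to 0.06 rad
- seal_block (a joint): how far the rubber-topped sprung block in the open middle of the lower half is pushed down: 0 = free, 5 mm proud of the joint face; 0.005 = level with the joint face. It takes 6 N to start it and about 10 N to bring it level, so the cover's own weight (about 3 N) does not close the gap
- cover: loose blue cover (upper half, about 0.3 kg), joint face down on the table: plate 130 (its x) x 70 (y) x 14 mm with two 12 mm through holes at x = -51 and +51 mm on its middle line; raised ridge on top, 78 mm long (x), 30 mm wide (y), from 14 to 36 mm above the underside, to be gripped across its width. Fits either way round. Origin: centre of its underside
- pin: loose headless steel dowel pin, 10 mm thick, 50 mm long, about 30 g; foot slightly chamfered (6.4 mm wide at the end), upper 8 mm tapered to a 4 mm tip. Stands upright in one of the two rack holes, its upper 30 mm above the rack's top, leaning by up to 0.1 rad. Origin: centre of its foot, z towards the tip
- rack: wooden block 150 (its x) x 50 (its y) x 34 mm fixed to the table, with two 12 mm holes, 20 mm deep, at x = -45 and +45 mm on its middle line: one holds the pin, the other the bolt. Origin: centre of its underside
- bolt: hex-head bolt standing in the other rack hole, shank 10 mm, head 21 mm across corners and 8 mm high, 38 mm long in all; origin at the centre of its foot; leave alone
- screwdriver: screwdriver 160 mm long lying on the table between the robot and the fixture; origin under its middle; leave alone
- collar: steel collar ring, 36 mm across, 14 mm high, on the table; origin at the centre of its underside; leave alone
- end_cap: small stepped round cap, 38 mm across, 20 mm high, on the table; origin at the centre of its underside; leave alone
- wrench: wrench 150 mm long lying beyond the fixture; origin under its middle; leave alone
- mug: white mug, 80 mm across, 90 mm high, at the back; origin at the centre of its underside; leave alone
- jar: amber jar with black lid, 60 mm across, 70 mm high, at the back; origin at the centre of its underside; leave alone
Mind the look-alikes: they are no part of the job. What is shaped like the cover but purple or red is not meant.

How it is judged:
On the way, in this order (a step that is already met when the one before it is completed fails the run):
1. the loose dowel pin stands fully home in the empty hole of the lower half (horizontal distance between pin and hole_mouth below 0.003 m and z of pin in the frame of hole_mouth below -0.023 m and angle between pin's own z axis and vertical below 0.12 rad), for 0.2 s.
2. the cover is down over both dowels (all of step 1 and angle between the x axis of cover and the x axis of lower_half, either way round below 0.06 rad and angle between the z axis of cover and the z axis of lower_half, either way round below 0.04 rad and horizontal distance between cover and joint_face below 0.004 m and z of cover in the frame of joint_face below 0.01 m), for 0.2 s.
At the end, for the whole second after the job is handed in: for 1 s: pin home (foot 23 mm deep, within 3 mm of the hole axis, leaning under 0.12 rad); cover on both dowels (within 4 mm, turn under 0.06, tilt under 0.04 rad), under 2 mm from the joint face, block in over 3 mm; over 5 N cover on lower half, over 2 N robot on cover (all of step 1 and angle between the x axis of cover and the x axis of lower_half, either way round below 0.06 rad and angle between the z axis of cover and the z axis of lower_half, either way round below 0.04 rad and horizontal distance between cover and joint_face below 0.004 m and z of cover in the frame of joint_face below 0.002 m and value of joint seal_block above 0.003 m and contact force between cover and lower_half above 5 N and contact force between any of the fingers, the arm and cover above 2 N); the arm keeps its last pose, push and grip.
It fails at once if the bolt, screwdriver, collar, end cap, wrench, mug or jar is moved by more than 30 mm (distance of any of bolt, screwdriver, collar, end_cap, wrench, mug, jar from where it was at the start of the episode above 0.03 m).
It also fails if it takes over 61 s, if anything falls off the work surface, if the arm or the gripper's body presses on something with over 40 N, if the wrist force passes 120 N, or if a joint passes its speed limit or range.

## Robot

A 6-joint arm with a two-finger parallel gripper is mounted at the origin on the work surface. World frame = base frame: x ahead of the robot, y to its left, z up, the work surface at z = 0. Lengths are in m, angles in rad, forces in N, time in s.
With the tool pointing down it reaches from about 0.275 to 0.825 m from the base axis. Payload 4.9 kg.
Tool frame: the origin (TCP) lies midway between the tips of the shut fingers; the grasp point (between the pads) lies 19 mm behind it (bot.grip_depth is the distance from the TCP to the grasp point, in m); y points along the fingers, x is the direction in which the jaws open and shut, and the axes are right-handed (so a half turn about y gives the same grasp; the last joint's range is limited). The gripper opens to 85 mm and grips with 20 to 120 N. Pads are 22 mm wide; open, the fingers measure 114 mm over their backs; the gripper's body (76 mm by 85 mm) begins 54 mm behind the grasp point. The pads swing forward as they close: fully open they stand 13 mm farther back than shut.
Start: joints at [-1.37, 0.326, -0.193, 1.052, 0, 1.437], TCP at [0.181, -0.519, 0.231] pointing down, gripper open.
Joint ranges: [-2.65, 2.65], [-0.97, 1.79], [-1.3, 1.35], [-1.93, 2.1], [-1.47, 1.37], [-3.14, 3.14]. Speed limits (rad/s): [2.57, 2.57, 3.14, 3.14, 3.14, 3.14].

## Interface

Orientations are given as a unit quaternion [w, x, y, z].
In Python, from cell import bot gives the robot as it stands. Calls block until the motion is done:
- bot.move_pose(position, orientation): joint-space move of the TCP to a pose.
- bot.move_linear(position, speed=0.15, rotation=None, until_force=None): straight line of the TCP; rotation=None keeps the orientation; speed is the mean speed in m/s. With until_force (N) it stops when the force on the tool has changed by that much, and returns True; else False.
- bot.goto_joints(angles): joint-space move.
- bot.set_gripper(opening, grasp_force=None): opening from 0.0 (shut) to 1.0 (fully open); grasp_force is the grip in N (None keeps the last); returns when the fingers have stopped.
- bot.wait(seconds).
- bot.solve_ik(position, orientation): joint angles nearest the present ones, or None.
- bot.camera(name): name is "scene" or "top"; returns the picture (384x512x3 uint8, red, green, blue); there is no depth.
- bot.calibration(name): a dict with "mtx" (3x3 intrinsics, pixels), "extrinsics" (4x4, takes a point from world to camera coordinates). Camera axes: x right, y down, z forward; pixel columns grow to the right and rows downward; lengths in m; the calibration is good to about 2 mm. A picture is of the moment at which its call begins. calibration takes no time and is no camera call.
A pose or a line that the arm cannot do raises bot.PlanningError and nothing moves.
- bot.close_job(): hands the job in, once; it reports no verdict.
Trained networks look in the newest picture that a camera, given by its name, has taken for a name from the list of things; names that differ only in an ending like _2 or _b are one class to them, and where a whole thing is asked for, a point or a joint stands for the part that bears it (a point fixed in the world has none). Each returns a list of dicts, best first, with "confidence" (0 to 1); they miss things now and then, are a little off and sometimes report something else, mostly with a low value. They report only what shows in the picture. A call takes as long as a camera call. They do not tell look-alikes from the thing itself.
- bot.search_frame(camera, thing): "bbox" ([left, top, width, height] in pixels, round what is visible of it).
Readings, each from a call of its own:
- bot.read_clock(): time.
- bot.read_joint_positions(): joint angles.
- bot.read_joint_vel(): joint speeds.
- bot.read_joint_efforts(): joint torques, N m.
- bot.read_position(): TCP position.
- bot.read_tool_rot(): TCP orientation.
- bot.read_ft_force(): force on the tool from outside, world axes, zero at the start.
- bot.read_moment(): the same for the moment, N m.
- bot.read_gripper_width(): opening from 0.0 (shut) to 1.0 (fully open).
Only numpy, scipy, OpenCV 4.12 (cv2) and the standard library are available. Lean on these libraries where they do the work, as an engineer would, in place of code of your own. Each camera call takes 0.05 s, during which the arm holds its last target. There are 200 camera calls.

## Working session

There is one attempt and no reset: what is moved stays moved. The work goes in short steps, each a Python script; the robot and the scene stay as the last script left them, time stands still between calls to the robot, and variables do not carry over. Pictures are saved under pics/ and viewed, about 8 in all and at most 12, crops included, and the job is handed in when it is done.

```bash
mkdir -p pics; ls; cat > h.py <<'E'
from cell import bot
import numpy as np, cv2
def snap(cam,name):
    im=bot.camera(cam); cv2.imwrite(f'pics/{name}.png',cv2.cvtColor(im,cv2.COLOR_RGB2BGR)); return im
def ray(cam,uv,z):
    c=bot.calibration(cam);K=np.array(c['mtx']);E=np.array(c['extrinsics'])
    d=E[:3,:3].T@np.linalg.inv(K)@[uv[0],uv[1],1]; o=-E[:3,:3].T@E[:3,3]
    return o+d*(z-o[2])/d[2]
def proj(cam,P):
    c=bot.calibration(cam);K=np.array(c['mtx']);E=np.array(c['extrinsics'])
    p=K@(E[:3,:3]@np.array(P)+E[:3,3]); return p[:2]/p[2]
E
python3 - <<'E'
from h import *
a=snap('scene','s0');b=snap('top','t0')
for c in('scene','top'):
    E=np.array(bot.calibration(c)['extrinsics']);print(c,-E[:3,:3].T@E[:3,3],np.array(bot.calibration(c)['mtx'])[0])
    for t in('cover','lower_half','pin','rack','bolt','hole_mouth','dowel_base'):
        try: print(c,t,[(np.round(d['bbox']).tolist(),round(d['confidence'],2)) for d in bot.search_frame(c,t)])
        except Exception as e: print(t,e)
print(bot.read_clock(),bot.read_tool_rot())
E
```

```text
pics
scene [ 1.15520048 -0.8074156   0.71144076] [384.42848591   0.         253.57077702]
scene cover [([231.0, 164.0, 36.0, 18.0], 0.96), ([262.0, 202.0, 41.0, 22.0], 0.87), ([268.0, 178.0, 40.0, 21.0], 0.79), ([163.0, 209.0, 29.0, 27.0], 0.77), ([251.0, 142.0, 35.0, 17.0], 0.6)]
scene lower_half [([215.0, 208.0, 65.0, 42.0], 0.66), ([237.0, 252.0, 29.0, 50.0], 0.53)]
scene pin []
scene rack [([141.0, 248.0, 40.0, 43.0], 0.72)]
scene bolt [([149.0, 246.0, 8.0, 12.0], 0.52)]
scene hole_mouth [([218.0, 208.0, 63.0, 41.0], 0.55)]
scene dowel_base [([215.0, 206.0, 66.0, 45.0], 0.62)]
top [0.36459714 0.11593013 1.21834645] [409.69253709   0.         256.83746944]
top cover [([216.0, 150.0, 46.0, 34.0], 0.91), ([156.0, 237.0, 46.0, 39.0], 0.9), ([93.0, 246.0, 33.0, 46.0], 0.8), ([301.0, 228.0, 52.0, 42.0], 0.78), ([176.0, 167.0, 24.0, 49.0], 0.61)]
top lower_half [([275.0, 147.0, 39.0, 61.0], 0.88)]
top pin []
top rack [([375.0, 173.0, 35.0, 57.0], 0.57)]
top bolt [([205.0, 103.0, 23.0, 27.0], 0.62), ([375.0, 171.0, 33.0, 57.0], 0.61)]
top hole_mouth [([278.0, 144.0, 36.0, 60.0], 0.61)]
top dowel_base [([279.0, 146.0, 35.0, 58.0], 0.77)]
0.8 [-0.57628578  0.5763314  -0.40970559  0.40972935]
```

View pics/t0.png

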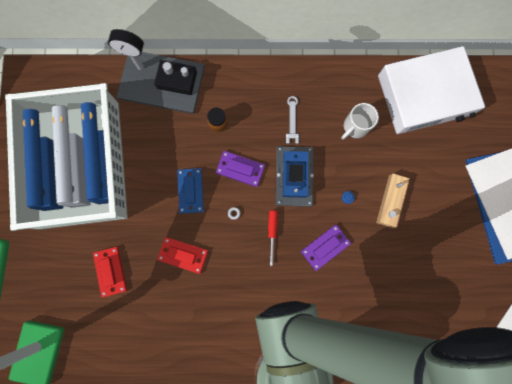

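View pics/s0.png

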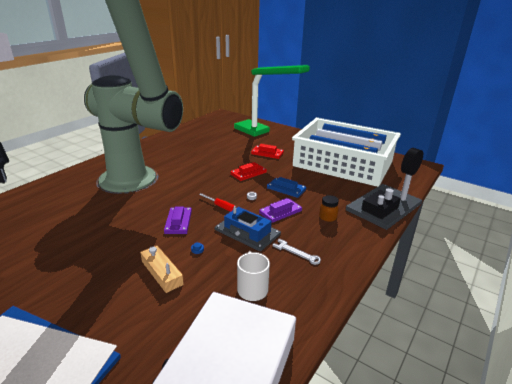

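The cover-shaped things in the top view are purple (241,167) and (326,247), red (183,255) and (109,272), and blue (190,190). Only the blue one fits. I'll confirm it in one montage with the rack and fixture, enlarged.

```bash
python3 - <<'E'
import cv2,numpy as np
t=cv2.imread('pics/t0.png');s=cv2.imread('pics/s0.png')
def cr(im,x,y,w,h): return cv2.resize(im[y:y+h,x:x+w],(400,300),interpolation=cv2.INTER_CUBIC)
m=np.vstack([np.hstack([cr(t,265,140,80,60+10)[:300],cr(t,360,165,80,70)]),np.hstack([cr(t,155,155,80,70),cr(s,130,190,160,110)])])
cv2.imwrite('pics/m.png',m)
E
```

```text
(no output)
```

View pics/m.png

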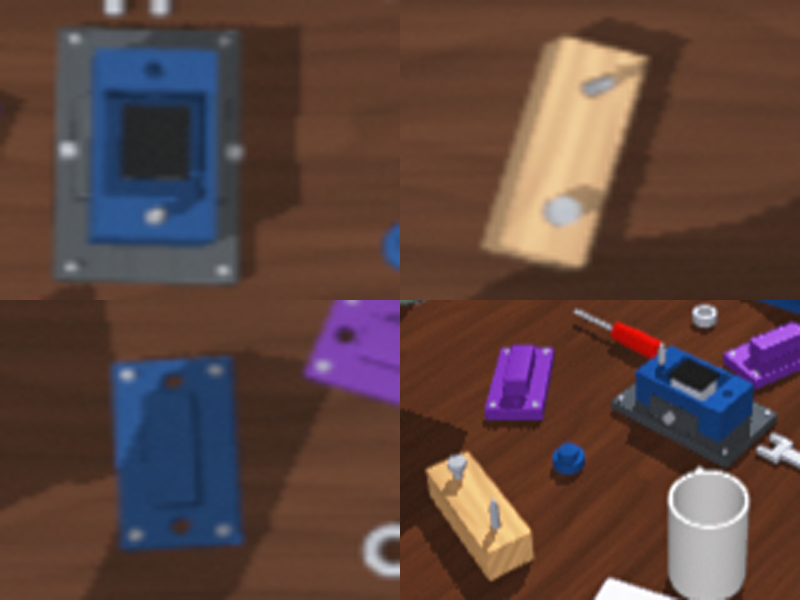

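The blue part with flush holes at top (190,190) is the real cover. In the lower half the empty hole is at (295.6,156) on the far side, and the fixed dowel is near (296,190). The pin stands in the far rack hole (~(400,184)) and the bolt in the near one (~(392,214)). Next I'll fit the box models to colour masks in both views.

```bash
cat > fit.py <<'E'
from h import *
from scipy.optimize import minimize
def poly(cam,boxes,p):
    c,s=np.cos(p[2]),np.sin(p[2]); out=[]
    for (hx,hy,z0,z1) in boxes:
        out.append([proj(cam,(p[0]+c*x-s*y,p[1]+s*x+c*y,z)) for x in(-hx,hx) for y in(-hy,hy) for z in(z0,z1)])
    return out
def render(cam,boxes,p,S=8):
    m=np.zeros((384*S//1,512*S//1),np.uint8)
    for q in poly(cam,boxes,p):
        cv2.fillConvexPoly(m,cv2.convexHull(((np.array(q)+.5)*S).astype(np.float32)).astype(np.int32),255)
    return cv2.resize(m,(512,384),interpolation=cv2.INTER_AREA)/255.
def fit(masks,boxes,p0,S=8):
    cost=lambda p:sum(np.abs(render(c,boxes,p,S)-m).sum()/m.sum() for c,m in masks.items())
    r=minimize(cost,p0,method='Nelder-Mead',options=dict(initial_simplex=[p0]+[np.array(p0)+d for d in ([.01,0,0],[0,.01,0],[0,0,.1])],xatol=2e-4,fatol=1e-4,maxfev=150))
    return r.x,r.fun
def comp(mask,seed,rad=45):
    w=np.zeros_like(mask);x,y=map(int,seed);w[max(0,y-rad):y+rad,max(0,x-rad):x+rad]=1
    n,l,st,ce=cv2.connectedComponentsWithStats((mask*w).astype(np.uint8))
    i=1+np.argmin([np.hypot(*(ce[k]-seed))-np.sqrt(st[k,4]) for k in range(1,n)])
    m=(l==i).astype(np.uint8)
    return m
def fillholes(m):
    cs,_=cv2.findContours(m,cv2.RETR_EXTERNAL,cv2.CHAIN_APPROX_NONE);o=np.zeros_like(m);cv2.drawContours(o,cs,-1,1,-1);return o.astype(float)
def hsv(cam,name): return cv2.cvtColor(cv2.imread(f'pics/{name}.png'),cv2.COLOR_BGR2HSV)
E
cat > run1.py <<'E'
from fit import *
H={'top':hsv('top','t0'),'scene':hsv('scene','s0')}
blue={c:((h[...,0]>98)&(h[...,0]<122)&(h[...,1]>110)&(h[...,2]>40)).astype(np.uint8) for c,h in H.items()}
tan={c:((h[...,0]>8)&(h[...,0]<24)&(h[...,2]>135)).astype(np.uint8) for c,h in H.items()}
def rep(name,m,b,p0):
    for k in m: print(name,k,m[k].sum(), end=' ')
    p,f=fit(m,b,p0); print(np.round(p,4),round(f,3))
    for k in m: print('   ',k,np.round(fit({k:m[k]},b,p)[0],4))
    return p
mc={'top':fillholes(comp(blue['top'],(190,190),35)),'scene':fillholes(comp(blue['scene'],(287,187),30))}
P0=lambda uv,z:ray('top',uv,z)[:2]
c=rep('cover',mc,[(.065,.035,0,.014),(.039,.015,.014,.036)],[*P0((190,190),.01),0.05])
ml={'top':fillholes(comp(blue['top'],(295,175),45))}
l=rep('lower',ml,[(.065,.035,.034,.052)],[*P0((295,174),.052),np.pi])
def cl(m):return fillholes(cv2.morphologyEx(m,cv2.MORPH_CLOSE,np.ones((7,7))))
mr={'top':cl(comp(tan['top'],(393,201),40)),'scene':cl(comp(tan['scene'],(163,270),40))}
r=rep('rack',mr,[(.075,.025,0,.034)],[*P0((392,201),.034),-0.25])
np.save('poses.npy',[c,l,r])
def pt(p,x,z): return (p[0]+x*np.cos(p[2]),p[1]+x*np.sin(p[2]),z)
T=cv2.resize(cv2.imread('pics/t0.png'),None,fx=8,fy=8,interpolation=cv2.INTER_CUBIC);S=cv2.resize(cv2.imread('pics/s0.png'),None,fx=8,fy=8,interpolation=cv2.INTER_CUBIC)
for im,k in((T,'top'),(S,'scene')):
    for P in (pt(c,.051,.014),pt(c,-.051,.014),pt(l,-.051,.052),pt(l,.051,.052),pt(l,.051,.076),pt(r,.045,.034),pt(r,-.045,.034)):
        u=((proj(k,P)+.5)*8).astype(int); cv2.drawMarker(im,u.tolist(),(0,255,255),0,12,1)
def cr(im,x,y): return im[int(y*8):int(y*8)+300,int(x*8):int(x*8)+400]
m=np.vstack([np.hstack([cr(T,270,150),cr(T,372,177)]),np.hstack([cr(S,225,205),cr(S,138,240)])])
cv2.imwrite('pics/m2.png',m)
E
python3 run1.py
```

```text
cover top 1027.0 cover scene 475.0 [0.5391 0.3008 0.0566] 0.13Traceback (most recent call last):
  File "run1.py", line 12, in <module>
    c=rep('cover',mc,[(.065,.035,0,.014),(.039,.015,.014,.036)],[*P0((190,190),.01),0.05])
  File "run1.py", line 8, in rep
    for k in m: print('   ',k,np.round(fit({k:m[k]},b,p)[0],4))
                                       ~~~^^^^^^^^^^^^^^
  File "fit.py", line 15, in fit
    r=minimize(cost,p0,method='Nelder-Mead',options=dict(initial_simplex=[p0]+[np.array(p0)+d for d in ([.01,0,0],[0,.01,0],[0,0,.1])],xatol=2e-4,fatol=1e-4,maxfev=150))
    res = _minimize_neldermead(fun, x0, args, callback, bounds=bounds,
                               **options)
    fxc = func(xc)
    fx = function(np.copy(x), *(wrapper_args + args))
  File "fit.py", line 14, in <lambda>
    cost=lambda p:sum(np.abs(render(c,boxes,p,S)-m).sum()/m.sum() for c,m in masks.items())
                  ~~~^^^^^^^^^^^^^^^^^^^^^^^^^^^^^^^^^^^^^^^^^^^^^^^^^^^^^^^^^^^^^^^^^^^^^^
  File "fit.py", line 14, in <genexpr>
    cost=lambda p:sum(np.abs(render(c,boxes,p,S)-m).sum()/m.sum() for c,m in masks.items())
                             ~~~~~~^^^^^^^^^^^^^
  File "fit.py", line 10, in render
    for q in poly(cam,boxes,p):
             ~~~~^^^^^^^^^^^^^
  File "fit.py", line 6, in poly
    out.append([proj(cam,(p[0]+c*x-s*y,p[1]+s*x+c*y,z)) for x in(-hx,hx) for y in(-hy,hy) for z in(z0,z1)])
                ~~~~^^^^^^^^^^^^^^^^^^^^^^^^^^^^^^^^^^^
  File "h.py", line 10, in proj
    c=bot.calibration(cam);K=np.array(c['mtx']);E=np.array(c['extrinsics'])
ValueError: time passes only in moves, steps and waits
```

```bash
python3 - <<'E'
s=open('h.py').read()
s=s.replace("bot.calibration(cam)","CAL[cam]").replace("import numpy as np, cv2","import numpy as np, cv2, os, pickle\nif not os.path.exists('cal.pkl'): pickle.dump({k:bot.calibration(k) for k in('top','scene')},open('cal.pkl','wb'))\nCAL=pickle.load(open('cal.pkl','rb'))")
open('h.py','w').write(s)
E
python3 run1.py 2>&1 | tail -12; python3 -c "
from h import *
print(bot.read_clock())"
```

```text
cover top 1027.0 cover scene 475.0 [0.5391 0.3008 0.0566] 0.13
    top [0.5393 0.3017 0.0619]
    scene [0.5395 0.299  0.0773]
lower top 1152.0 [ 0.5832 -0.0092  3.1203] 0.034
    top [ 0.5832 -0.0092  3.1203]
rack top 1068.0 rack scene 1085.0 [ 0.5075 -0.2982 -0.3084] 0.098
    top [ 0.5078 -0.2994 -0.3069]
    scene [ 0.5075 -0.297  -0.3084]
0.8
```

View pics/m2.png

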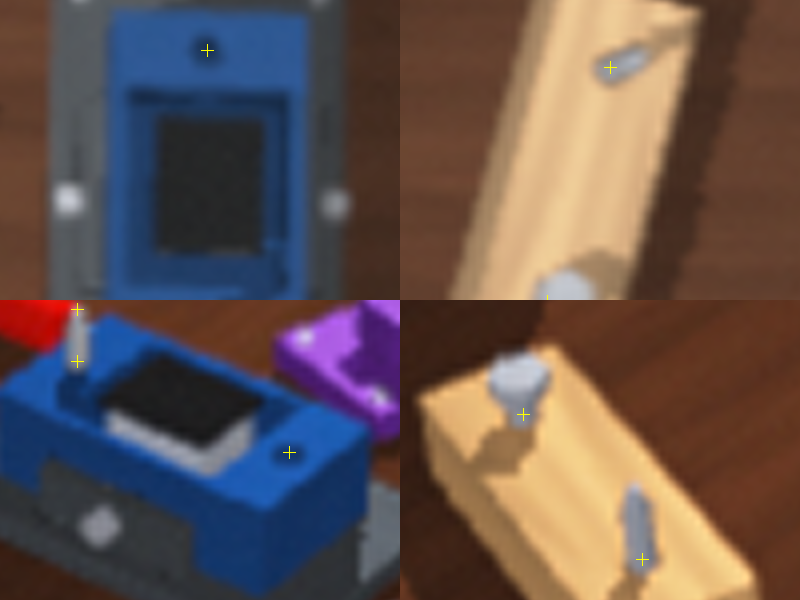

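```bash
cat >> h.py <<'E'
def R_of(yaw):  # jaw direction at yaw, pointing down
    x=np.array([np.cos(yaw),np.sin(yaw),0]);y=np.array([0,0,-1.]);return np.c_[x,y,np.cross(x,y)]
from scipy.spatial.transform import Rotation as Ro
def quat(R): q=Ro.from_matrix(R).as_quat(); return [q[3],q[0],q[1],q[2]]
E
python3 - <<'E'
from h import *
q=bot.read_tool_rot();print(Ro.from_quat([q[1],q[2],q[3],q[0]]).as_matrix().round(2))
im=cv2.imread('pics/t0.png').astype(int);sc=cv2.imread('pics/s0.png').astype(int)
for cam,I,(x0,x1,y0,y1) in(('top',im,(393,406,179,190)),('scene',sc,(160,174,259,278))):
    sub=I[y0:y1,x0:x1]; m=(sub[...,2]-sub[...,0]<22)&(sub.max(2)>95)
    ys,xs=np.nonzero(m); xs=xs+x0;ys=ys+y0
    d=np.c_[xs,ys];c=d.mean(0);v=np.linalg.svd(d-c)[2][0];t=(d-c)@v
    print(cam,len(xs),'ends',(c+v*(t.min())).round(1),(c+v*t.max()).round(1))
    for e in(t.min(),t.max()):
        for z in(.034,.049,.064): print(z,ray(cam,c+v*e,z)[:2].round(4),end=' ')
        print()
p=np.load('poses.npy')[2];b=p[:2]+.045*np.array([np.cos(p[2]),np.sin(p[2])]);print(b)
for l in((0,0),(.005,0),(0,.005),(-.005,0),(0,-.005)):
    print(l,[ (proj(k,[*b,.034]).round(1),proj(k,[b[0]+l[0],b[1]+l[1],.064]).round(1)) for k in('top','scene')])
E
```

```text
[[ 0.33 -0.    0.94]
 [-0.94 -0.    0.33]
 [ 0.   -1.   -0.  ]]
top 15 ends [401.7 183.5] [396.9 185.8]
0.034 [ 0.5549 -0.3238] 0.049 [ 0.5525 -0.3182] 0.064 [ 0.55   -0.3126] 
0.034 [ 0.5481 -0.3091] 0.049 [ 0.5457 -0.3037] 0.064 [ 0.5434 -0.2983] 
scene 30 ends [166.5 263.1] [167.9 273. ]
0.034 [ 0.5224 -0.2895] 0.049 [ 0.5365 -0.301 ] 0.064 [ 0.5505 -0.3125] 
0.034 [ 0.5537 -0.3145] 0.049 [ 0.567  -0.3254] 0.064 [ 0.5803 -0.3364] 
[ 0.55036745 -0.31182671]
(0, 0) [(array([397.8, 185. ]), array([401.5, 183.3])), (array([167.8, 271.9]), array([166.7, 262.9]))]
(0.005, 0) [(array([397.8, 185. ]), array([401.4, 181.6])), (array([167.8, 271.9]), array([168.1, 263.7]))]
(0, 0.005) [(array([397.8, 185. ]), array([399.7, 183.4])), (array([167.8, 271.9]), array([168.1, 261.9]))]
(-0.005, 0) [(array([397.8, 185. ]), array([401.6, 185.1])), (array([167.8, 271.9]), array([165.3, 262.2]))]
(0, -0.005) [(array([397.8, 185. ]), array([403.2, 183.3])), (array([167.8, 271.9]), array([165.2, 264. ]))]
```

Both views put the tip at (0.550,-0.3125), directly above the rack hole, so the pin is upright within about 0.03 rad. Now I'll grasp it.

```bash
cat >> h.py <<'E'
def go(p,yaw):
    best=None;j0=np.array(bot.read_joint_positions())
    for k in(0,np.pi,-np.pi):
        j=bot.solve_ik(list(p),quat(R_of(yaw+k)))
        if j is not None and (best is None or np.abs(np.array(j)-j0).max()<best[0]): best=(np.abs(np.array(j)-j0).max(),j)
    bot.goto_joints(list(best[1]))
def st(*a): print(*a,'t',round(bot.read_clock(),2),'p',np.round(bot.read_position(),4),'f',np.round(bot.read_ft_force(),1),'w',round(bot.read_gripper_width(),3))
E
python3 - <<'E'
from h import *
x,y=.5503,-.3121
bot.set_gripper(.5,40)
go((x,y,.11),np.pi/2-.31);st()
bot.move_linear([x,y,.043],speed=.08,until_force=8);st()
bot.set_gripper(0,60);st('grip')
bot.move_linear([x,y,.13],speed=.12);st()
h=.634,-.0103
go((h[0],h[1],.16),np.pi/2);st('over')
snap('top','t1');snap('scene','s1')
def cr(n,u,s=14,h=11):
    im=cv2.imread(n);x0,y0=int(u[0]-25),int(u[1]-20);return cv2.resize(im[y0:y0+38,x0:x0+50],(400,304),interpolation=cv2.INTER_CUBIC)
P=np.array(bot.read_position())
cv2.imwrite('pics/m3.png',np.hstack([cr('pics/t1.png',proj('top',P)),cr('pics/s1.png',proj('scene',P-[0,0,.02]))]))
print(proj('top',P),proj('scene',P-[0,0,.028]))
E
```

```text
t 2.91 p [ 0.55   -0.313   0.1103] f [-0.6 -0.3  0.1] w 0.498
t 3.9 p [ 0.5507 -0.3124  0.0435] f [ 0.2 -0.5 -0.7] w 0.502
grip t 4.32 p [ 0.5507 -0.3124  0.0437] f [0.  0.8 3.6] w 0.082
t 5.19 p [ 0.5497 -0.3117  0.1292] f [ 0.6 -0.  -0.4] w 0.079
over t 6.39 p [ 0.6338 -0.0114  0.1596] f [-1.   0.1 -0.2] w 0.08
[300.28299325 146.70353324] [261.0010806  201.10956507]
```

View pics/m3.png

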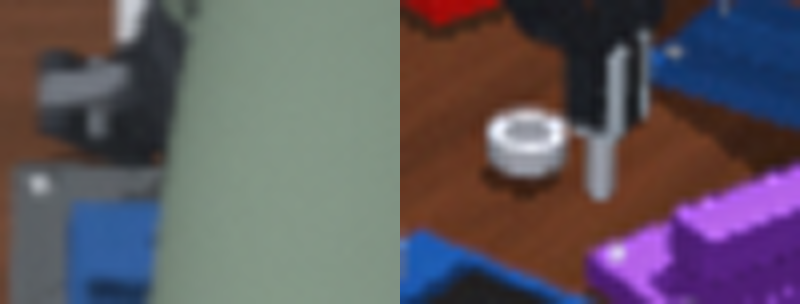

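The pin hangs upright in the jaws in the scene crop; the top view is blocked by the arm. The foot is at about crop (600,198), which I'll check numerically.

```bash
python3 - <<'E'
from h import *
P=np.array(bot.read_position());c=proj('scene',P-[0,0,.02]);x0,y0=int(c[0]-25),int(c[1]-20)
I=cv2.imread('pics/s1.png').astype(int)
u0=proj('scene',P); print('tcp',u0.round(1),'foot exp',proj('scene',P-[0,0,.0297]).round(1),'crop foot',x0+200/8,y0+198/8)
for r in range(y0+14,y0+27): # bright centroid per row
    row=I[r,x0+20:x0+32];w=np.clip(row.min(1)-90,0,None);print(r,row.min(1),(w*(np.arange(len(w))+x0+20)).sum()/max(w.sum(),1))
for z in (-.01,-.02,-.03): print(z,proj('scene',P+[0,0,z]).round(2))
E
```

```text
tcp [261.3 192.8] foot exp [261.  201.6] crop foot 261.0 202.75
192 [ 74  38  30  28  25  55 130 121  45  34  91  48] 262.4861111111111
193 [147  73  62  50  34  61 129 119  51  31  39  37] 259.496
194 [159  95 121 106  80  92 129 116  53  33  35  34] 258.8776595744681
195 [147  55  52 102 133 136 130  75  37  35  35  35] 259.42424242424244
196 [105  41  37  98 145 146 117  49  33  33  33  34] 260.2608695652174
197 [ 94  42  35 100 145 146 112  47  31  33  34  34] 260.5034013605442
198 [ 72  37  39 102 144 147 110  48  31  34  35  34] 260.5944055944056
199 [ 39  31  39 104 145 146 106  48  33  36  37  37] 260.5248226950355
200 [ 30  29  40 105 146 144 106  48  36  37  37  34] 260.50354609929076
201 [ 34  33  39  98 145 143 100  46  37  37  34  34] 260.515873015873
202 [ 33  35  34  59 130 133  70  37  37  35  35  36] 260.51807228915663
203 [33 36 37 36 50 53 37 36 37 34 34 33] 0.0
204 [36 36 36 35 35 35 34 38 34 33 32 33] 0.0
-0.01 [261.17 195.76]
-0.02 [261.08 198.74]
-0.03 [260.98 201.7 ]
```

```bash
cat > ins.py <<'E'
from h import *
c=np.array([.6348,-.0095]); off=[(0,0)]+[(r*np.cos(a),r*np.sin(a)) for r,n in((.0015,6),(.003,10)) for a in np.arange(n)*2*np.pi/n]
ok=False
for i,o in enumerate(off):
    p=c+o
    bot.move_linear([*p,.086],speed=.06)
    hit=bot.move_linear([*p,.072],speed=.03,until_force=5)
    z=bot.read_position()[2]; 
    if i<3 or z<.079: st(i,np.round(o,4),hit)
    if z<.0785: ok=True;break
snap('scene','s2')
E
python3 ins.py
```

```text
0 [0 0] False t 8.49 p [ 0.6348 -0.0096  0.0718] f [ 0.3 -0.4 -2. ] w 0.084
```

```bash
python3 - <<'E'
from h import *
p=bot.read_position()
hit=bot.move_linear([.6348,-.0095,.0545],speed=.03,until_force=12);st(hit)
snap('scene','s3')
P=np.array([.634,-.0103,.06]);u=proj('scene',P)
out=[]
for n in('s2','s3'):
    im=cv2.imread(f'pics/{n}.png');x0,y0=int(u[0]-25),int(u[1]-22);out.append(cv2.resize(im[y0:y0+38,x0:x0+50],(400,304),interpolation=cv2.INTER_CUBIC))
cv2.imwrite('pics/m4.png',np.hstack(out))
E
```

```text
True t 9.11 p [ 0.6353 -0.0096  0.0556] f [-1.3 -0.2  5. ] w 0.084
```

View pics/m4.png

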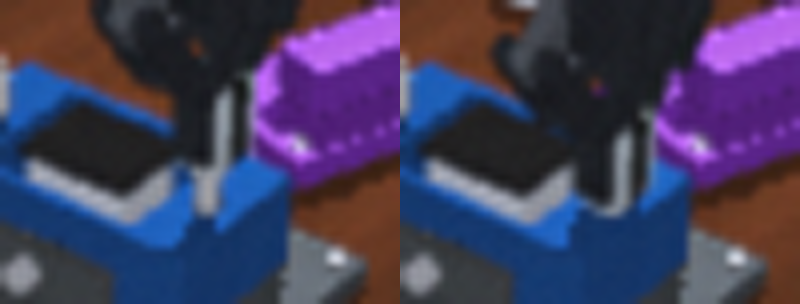

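```bash
python3 - <<'E'
from h import *
bot.set_gripper(.4);bot.move_linear([.6348,-.0095,.10],speed=.1);bot.set_gripper(0)
hit=bot.move_linear([.6345,-.0098,.070],speed=.03,until_force=15);st(hit)
bot.move_linear([.6345,-.0098,.15],speed=.15)
go((.539,.301,.13),0.057+np.pi/2);bot.set_gripper(.6,80);st('over cover')
snap('scene','s4');snap('top','t4')
def cr(n,u):
    im=cv2.imread(f'pics/{n}.png');x0,y0=int(u[0]-25),int(u[1]-20);return cv2.resize(im[y0:y0+38,x0:x0+50],(400,304),interpolation=cv2.INTER_CUBIC)
P=np.array([.634,-.0103,.06])
cv2.imwrite('pics/m5.png',np.hstack([cr('s4',proj('scene',P)),cr('t4',proj('top',P))]))
for k in('top','scene'): print(proj(k,[.634,-.0103,.076]))
E
```

```text
True t 11.37 p [ 0.6364 -0.01    0.0756] f [0.4 0.5 6.5] w 0.003
over cover t 14.85 p [0.539 0.301 0.13 ] f [ 0.1  0.3 -0.2] w 0.597
[296.29568406 153.91844993]
[260.84432398 216.88097633]
```

View pics/m5.png

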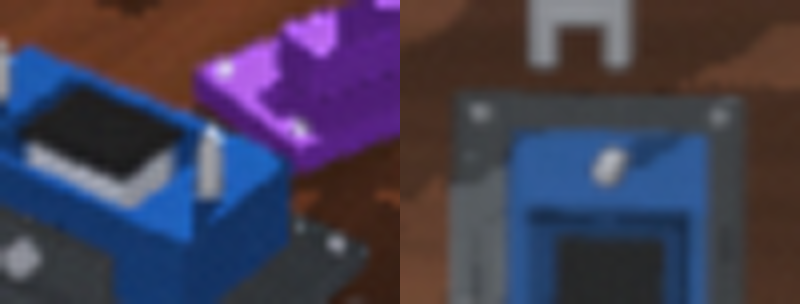

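The pin is home: its tip is at z 0.0756 by touch (0.076 expected) and it looks upright at crop (210,165) scene and (610,165) top. Next I'll grip the cover.

```bash
python3 - <<'E'
from h import *
x,y=.5392,.3008
bot.move_linear([x,y,.035],speed=.12)
hit=bot.move_linear([x,y,.018],speed=.05,until_force=6);st(hit)
bot.set_gripper(0,90);st('grip')
bot.move_linear([x,y,.15],speed=.12);st()
go((.5832,-.0084,.15),np.pi/2-.0213);st()
bot.move_linear([.5832,-.0084,.112],speed=.1);bot.wait(.3);st()
snap('scene','s5');snap('top','t5')
P=np.array([.5832,-.0084,.09]);u=proj('scene',P);im=cv2.imread('pics/s5.png');x0,y0=int(u[0]-40),int(u[1]-30)
a=cv2.resize(im[y0:y0+60,x0:x0+80],(800,600),interpolation=cv2.INTER_CUBIC)
l=np.array([.5832,-.0092]);ex=np.array([np.cos(3.1203),np.sin(3.1203)])
# projected model: cover plate corners if centred at target
z0=.112-.018
for sx in(-1,1):
  for sy in(-1,1):
    q=l+ex*.065*sx+np.array([-ex[1],ex[0]])*.035*sy
    for z in(z0,z0+.014):
        v=(proj('scene',[*q,z])-[x0,y0]+.5)*10;cv2.drawMarker(a,v.astype(int).tolist(),(0,255,255),0,14,1)
cv2.imwrite('pics/m6.png',a)
E
```

```text
False t 16.38 p [0.5389 0.3007 0.0176] f [-0.4  0.3 -0.6] w 0.604
grip t 16.71 p [0.5395 0.3013 0.0188] f [-1.6  0.6  4.6] w 0.33
t 17.96 p [0.5385 0.3005 0.149 ] f [-0.5 -0.2 -3.8] w 0.328
t 19.15 p [ 0.5831 -0.0073  0.1499] f [ 0.4  0.3 -4.1] w 0.331
t 19.98 p [ 0.5837 -0.0085  0.1126] f [ 0.   0.5 -3.5] w 0.329
```

View pics/m6.png

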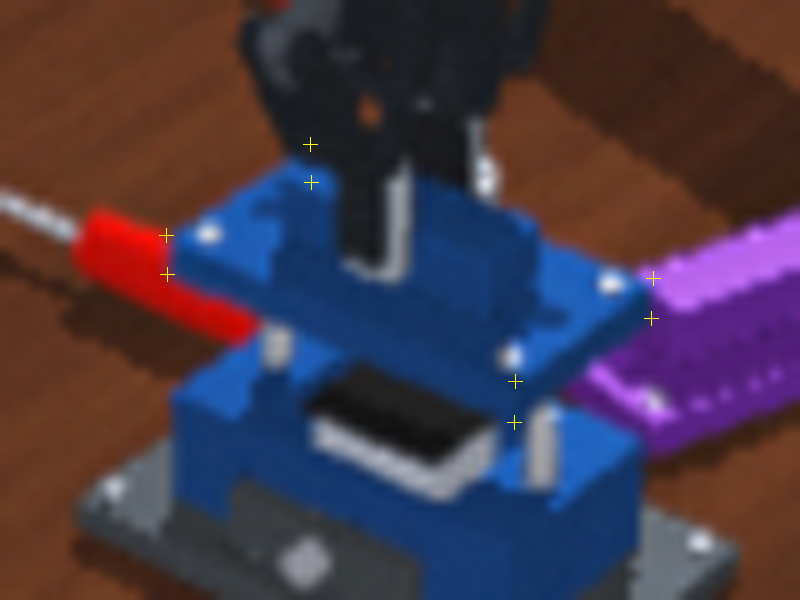

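Pictured over the lower half, the cover's left corner is at (172,243) and its right corner at (650,288), close to the model and level with the housing. Lowering it under force guard.

```bash
python3 - <<'E'
from h import *
hit=bot.move_linear([.5832,-.0084,.080],speed=.04,until_force=6);st(hit)
if not hit:
    hit=bot.move_linear([.5832,-.0084,.066],speed=.02,until_force=12);st(hit)
print(np.round(bot.read_moment(),2))
E
```

```text
False t 21.03 p [ 0.5834 -0.0084  0.0802] f [-0.1 -0.1 -3.9] w 0.327
True t 21.57 p [ 0.5836 -0.0085  0.0709] f [-1.1 -0.1  4.9] w 0.328
[0.03 0.16 0.01]
```

```bash
python3 - <<'E'
from h import *
for k in range(4):
    p=bot.read_position()
    hit=bot.move_linear([.5834,-.0085,p[2]-.006],speed=.015,until_force=12);bot.wait(.3);st(hit)
    if bot.read_ft_force()[2]>22: break
bot.wait(.5);st();print(np.round(bot.read_moment(),2))
snap('scene','s6');u=proj('scene',[.5832,-.0084,.06]);im=cv2.imread('pics/s6.png');x0,y0=int(u[0]-40),int(u[1]-30)
cv2.imwrite('pics/m7.png',cv2.resize(im[y0:y0+60,x0:x0+80],(800,600),interpolation=cv2.INTER_CUBIC))
E
```

```text
True t 22.07 p [ 0.5836 -0.0085  0.0708] f [ 0.5 -0.2  4.7] w 0.33
True t 22.58 p [ 0.5837 -0.0085  0.0709] f [-0.5 -0.5  4.6] w 0.324
True t 23.09 p [ 0.5836 -0.0085  0.0709] f [-0.7  0.4  4.8] w 0.326
True t 23.6 p [ 0.5836 -0.0085  0.0709] f [-0.9 -0.5  4.7] w 0.328
t 24.1 p [ 0.5836 -0.0085  0.0708] f [0.3 0.6 4.1] w 0.322
[0.1  0.14 0.  ]
```

View pics/m7.png

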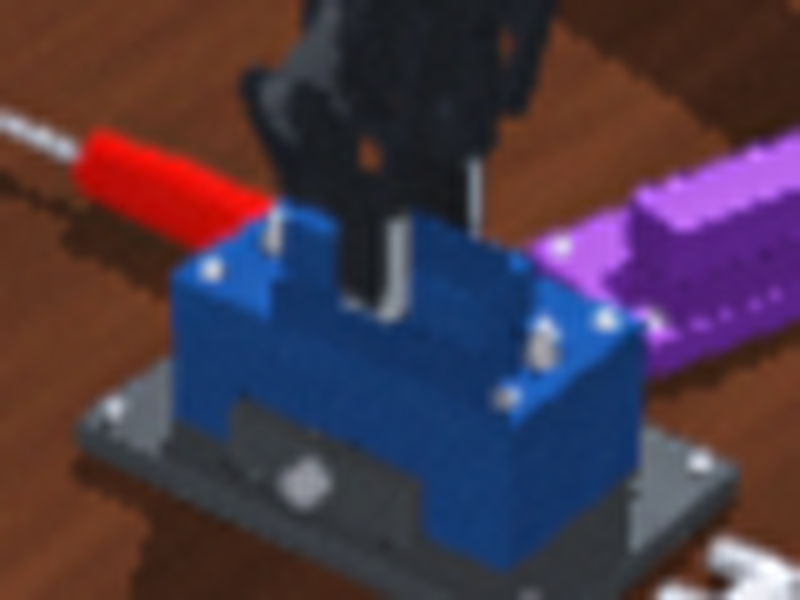

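It looks flush, but the force drops back after each guarded stop to about 5 N. I'll press without the stop, in small setpoint steps, and read the held force.

```bash
python3 - <<'E'
from h import *
for z in np.arange(.0703,.064,-.0006):
    bot.move_linear([.5834,-.0085,z],speed=.01);bot.wait(.3);st(round(z,4))
    if bot.read_ft_force()[2]>26: break
bot.wait(1);st();print(np.round(bot.read_moment(),2))
E
```

```text
0.0703 t 24.72 p [ 0.5836 -0.0085  0.0709] f [-1.6 -0.2  4.8] w 0.331
0.0697 t 25.27 p [ 0.5836 -0.0085  0.0707] f [-3.7  0.8  8.9] w 0.328
0.0691 t 25.82 p [ 0.5836 -0.0085  0.0707] f [-4.7 -0.3 13.5] w 0.328
0.0685 t 26.37 p [ 0.5836 -0.0085  0.0707] f [-6.8  0.  17.2] w 0.327
0.0679 t 26.92 p [ 0.5837 -0.0085  0.0707] f [-7.9  0.9 21.9] w 0.327
0.0673 t 27.47 p [ 0.5837 -0.0085  0.0707] f [-9.5  1.2 25.7] w 0.326
0.0667 t 28.02 p [ 0.5837 -0.0085  0.0706] f [-11.4   0.6  30.1] w 0.328
t 29.02 p [ 0.5837 -0.0085  0.0707] f [-11.1   0.7  29.5] w 0.329
[0.38 2.38 0.02]
```

```bash
python3 - <<'E'
from h import *
bot.move_linear([.5818,-.0085,.0667],speed=.01);bot.wait(.5);st();print(np.round(bot.read_moment(),2))
snap('scene','s7');snap('top','t7');u=proj('scene',[.5832,-.0084,.06]);im=cv2.imread('pics/s7.png');x0,y0=int(u[0]-40),int(u[1]-30)
cv2.imwrite('pics/m8.png',cv2.resize(im[y0:y0+60,x0:x0+80],(800,600),interpolation=cv2.INTER_CUBIC))
E
```

```text
t 29.82 p [ 0.5837 -0.0085  0.0707] f [-7.   1.2 26.3] w 0.326
[0.37 1.56 0.02]
```

View pics/m8.png

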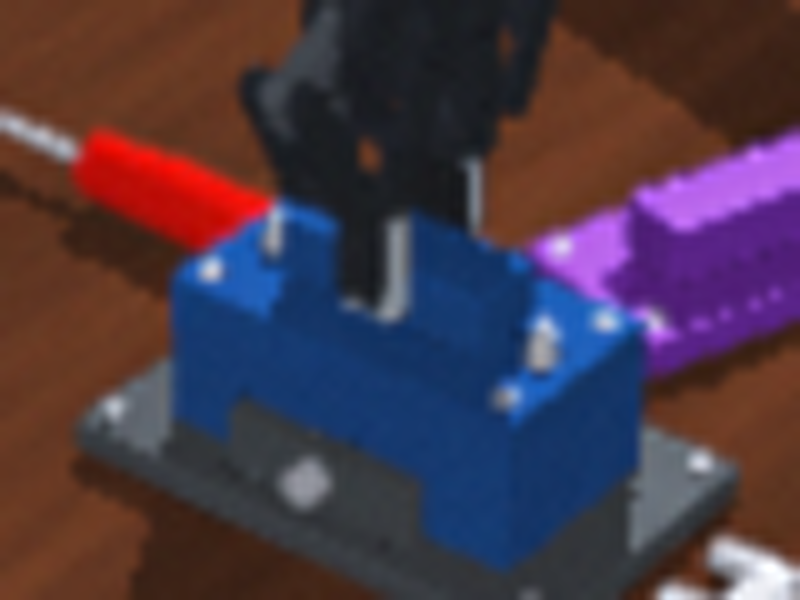

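The halves are flush with no visible gap. Both dowels come through the cover, at (272,235) and (542,345), and the held push is about 26 N. Handing in.

```bash
python3 -c "
from h import *
st();print(bot.close_job())"
```

```text
t 29.93 p [ 0.5837 -0.0085  0.0707] f [-7.8  1.6 27.1] w 0.328
the job is handed in; nothing more can be done
None
```

The job is handed in at about 30 s on the robot clock, with the cover still gripped and pressed shut. The hand-in reports no verdict.

- **Pin:** I took it from the far rack hole, and it went into the empty hole on the first try. I then seated it with the shut fingers. Its tip touched at 75.6 mm above the table, against 76 mm expected, and it looks upright in both views.
- **Cover:** I gripped the blue cover by its ridge, lowered it over both dowels and pressed it down. It stopped hard at tool height 70.7 mm, which matches a flush fit. The last picture shows no gap on the sides facing the scene camera, and both dowels come through the cover.
- **Holding force:** My first guarded presses relaxed to about 5 N, so I pressed on without the force stop. The last reading was 27 N down.
- **Not fully resolved:** A side force of about 8 N in x stayed after I shifted the target to reduce it (it was 11 N). I read the block's travel from the cover height, not directly.
- **Other objects:** No contact with anything else was seen, but I did not measure their positions again at the end.

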